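# Hold the set collar on the flat of a rotator shaft

## Task

Pinch the upright shaft of the small motor unit across its ground flat and turn it until the flat faces the hole of the key guide. Then take the collar off the bench and thread it down over the shaft with its set screw on the flat and pointing at the guide hole, and hold it there in the fingers, level and flush with the shaft's end, so that a colleague can tighten the screw: finish while still holding it. Do not force anything, and leave the other things on the bench alone.

Things in the scene. Friction and masses are not known exactly. Their poses are not given: they have to be found in the camera images.
- rotator: fixed motor unit on the bench: foot plate 160 x 70 x 8 mm (x from -112 to +48 mm), square housing 60 x 60 mm up to 70 mm above the bench, upright steel shaft from its middle. Origin on the shaft axis at bench level, z up; -x points from the shaft to the key guide, an upright steel strip 30 mm wide (y), 5 mm thick, 131.5 mm high, 100 mm from the axis, with a hole
- shaft_end (a point): centre of the shaft's upper end, 125 mm above the bench, on the axis. The shaft is 20 mm in diameter and stands 55 mm out of the housing; its end has a 1.5 mm chamfer. The top 40 mm have one flat: there the shaft is 16 mm thick across the flat; the lowest 15 mm are fully round
- guide_hole (a point): centre of the 8 mm hole in the key guide, 117 mm above the bench (8 mm below the shaft's end), 100 mm from the shaft axis
- flat_face (a point): the ground flat of the shaft, 15.5 mm wide and 38 mm tall. Origin in the middle of its face, 6 mm from the shaft axis, 19.5 mm below the shaft's end. Its own -x axis is the outward normal of the flat, z up; it turns with the shaft
- shaft (a joint): angle of the shaft about its upright axis, rad, positive counter-clockwise from above; at 0 the flat faces the key guide; it starts between 0.6 and 1.9. It turns stiffly (about 0.05 N m friction), stays where it is left, stops at -3.2 and 3.2
- collar: loose steel collar, 44 mm across, 16 mm tall, about 0.14 kg, lying flat on the bench. Origin at the centre of its underside, z up. Bore 23 mm. Two grip flats 40 mm apart, 18 mm wide, face its +y and -y. The set screw is on its -x side: 7 mm head, 5.5 mm proud; 5 mm tip, reaching to 7.5 mm from the axis, so it passes over the shaft only with the screw on the flat (within about 0.35 rad)
- collar_screw (a point): point of the set screw in the collar's outer wall: 22 mm from the collar's axis on its own -x side, 8 mm above its underside
- tape_roll: bystander: roll of amber tape lying flat, 60 mm across, 12 mm tall; origin at the centre of its underside
- jar: bystander: clear jar with a white lid, 52 mm across, 64 mm tall; origin at the centre of its underside
- screwdriver: bystander: red-handled screwdriver lying on the bench, 135 mm long along its y, 23 mm thick; origin under its middle
- tin: bystander: small round white tin, 32 mm across, 19 mm tall; origin at the centre of its underside

How it is judged:
On the way, in this order (a step that is already met when the one before it is completed fails the run):
1. the fingers pinch the shaft on its flat with the flat facing the key guide (within 0.15 rad), the collar still off the shaft (value of joint shaft between -0.15 and 0.15 rad and contact force between the fingers and shaft_c2 above 1 N and horizontal distance between collar and shaft_end above 0.05 m), for 0.2 s.
2. the collar is lifted off the bench in the fingers (height (world z) of collar above 0.03 m and contact force between the fingers and collar above 1 N), for 0.2 s.
At the end, for the whole second after the job is handed in: The fingers hold the collar (over 2 N), still, level within 0.1 rad, centred within 4 mm, flush with the shaft's end within 3.5 mm; the screw points at the guide (5 mm sideways) and lies on the flat (6 mm); the flat faces the guide within 0.2 rad; the collar presses on the unit under 8 N (value of joint shaft between -0.2 and 0.2 rad and horizontal distance between collar and shaft_end below 0.004 m and z of collar in the frame of shaft_end between -0.0195 and -0.0125 m and x of collar_screw in the frame of rotator below -0.015 m and y of collar_screw in the frame of rotator between -0.005 and 0.005 m and x of collar_screw in the frame of flat_face below -0.01 m and y of collar_screw in the frame of flat_face between -0.006 and 0.006 m and angle between collar's own z axis and vertical below 0.1 rad and contact force between the fingers and collar above 2 N and contact force between collar and rotator below 8 N and linear speed of collar below 0.02 m/s); the arm keeps its last pose, push and grip.
It fails at once if the collar is forced against the motor unit (over 30 N) (contact force between collar and rotator above 30 N).
It fails at once if a bystander is moved more than 30 mm (distance of any of tape_roll, jar, screwdriver, tin from where it was at the start of the episode above 0.03 m).
It also fails if it takes over 64 s, if anything falls off the work surface, if the arm or the gripper's body presses on something with over 40 N, if the wrist force passes 120 N, or if a joint passes its speed limit or range.

## Robot

A 7-joint arm with a two-finger parallel gripper is mounted at the origin on a cart in front of the work surface, level with it; the furniture and walls round the work are solid. World frame = base frame: x ahead of the robot, y to its left, z up, the work surface at z = 0. Lengths are in m, angles in rad, forces in N, time in s.
With the tool pointing down it reaches from about 0.425 to 0.95 m from the base axis. Payload 4.7 kg.
Tool frame: the origin (TCP) lies between the finger pads; the fingertips stand tip_extent ahead of it and the grasp point (between the pads) lies 8 mm behind it (tip_extent is the distance from the TCP to the fingertips, in m); z points along the fingers, y is the line along which they close (so a half turn about z gives the same grasp; the last joint's range is limited). The gripper opens to 87 mm and grips with 3 to 60 N. Pads are 19 mm wide; open, the fingers measure 117 mm over their backs; the gripper's body (75 mm by 190 mm) begins 51 mm behind the grasp point.
Start: joints at [-1.371, 0.469, -0.049, 1.532, 0.024, 1.141, -0.082], TCP at [0.153, 0.657, 0.234] pointing down, gripper open.
Joint ranges: [-2.59, 2.59], [-0.33, 1.99], [-1.39, 1.29], [0.1, 2.45], [-1.04, 4.18], [0.21, 1.99], [-2.66, 2.66]. Speed limits (rad/s): [2.57, 2.57, 3.14, 3.14, 3.14, 3.14, 3.14].

## Interface

Orientations are given as a unit quaternion [w, x, y, z].
In Python, from station import get_obs, grab_frame, close_job, cut_out, spot_point, tip_extent gives the robot as it stands. The module is installed in compiled form; this text tells all that it offers.
- The arm moves only by the tool send_rows, never from a script. Its arguments are lists of equal length, an entry for each row: "rot": the turn, a rotation vector about the world's x, y, z in rad, a list of three; "xyz": the shift along the world's x, y, z in mm, a list of three; "fingers": the opening, from 0 (shut) to 1 (fully open). A call has 1 to 12 rows; each row is the pose to reach, as a shift and turn from the pose commanded when the call began; what a row does not reach only later rows make up. A row lasts 1/8 s, in which the tool goes at most 62.5 mm and 10.7 degrees, less where a joint would pass 70% of its speed; a pose out of reach is approached as far as the arm can. A call with a gripper value outside its range is refused whole. The fingers move at their own pace and stop on an object; "newtons" is the grip in N (left out, the last holds). Time passes only in rows, so rows that repeat a pose let the fingers close. It gives the time, the measured TCP pose, the force, the opening and the grip force at its end, in the units of the state.
- get_obs(): the state, without advancing time (a new reading comes with each control period).
- grab_frame(name): name is "side" or "top"; returns a dict with "pixels" (400x640x3 uint8, red, green, blue), "mtx" (3x3 intrinsics, pixels), "R" (3x3) and "t" (3): a world point X has camera coordinates R X + t. Camera axes: x right, y down, z forward; pixel columns grow to the right and rows downward; lengths in m; the calibration is good to about 2 mm. A picture is of the moment at which its call begins. There is no depth.
- close_job(): hands the job in; it is judged then, once.
Trained networks look in a picture, given as the dict that the camera call returned (one of the last four; its "shot" number tells which), for a name from the list of things; names that differ only in an ending like _2 or _b are one class to them, and where a whole thing is asked for, a point or a joint stands for the part that bears it (a point fixed in the world has none). Each returns a list of dicts, best first, with "conf" (0 to 1); they miss things now and then, are a little off and sometimes report something else, mostly with a low value. They report only what shows in the picture. A call takes as long as a camera call.
- cut_out(name, picture): "mask" (400x640 bool, what is visible of it).
- spot_point(name, picture): "centre" ([x, y, z] in m, in world coordinates, good to about 4 mm: a listed point, or the origin of a listed thing).
The state is a dict: "t": time; "joint_positions": joint angles; "dq": joint speeds; "effort": joint torques, N m; "tcp_pos": TCP position; "orientation": TCP orientation; "contact_force": force on the tool from outside, world axes, zero at the start; "wrist_torque": the same for the moment, N m; "gripper_width": opening from 0.0 (shut) to 1.0 (fully open); "grip_force": force on a finger pad.
Only numpy, scipy, OpenCV 4.12 (cv2) and the standard library are available. Lean on these libraries where they do the work, as an engineer would, in place of code of your own. Each camera call takes 0.05 s, during which the arm holds its last target. There are 200 camera calls.

## Working session

There is one attempt and no reset: what is moved stays moved. The work goes in short steps, Python scripts to look and compute and a tool call to move; the robot and the scene stay as the last step left them, time stands still between calls to the robot, and variables do not carry over. Pictures are saved under pics/ and viewed, at most 10 in all, crops included, and the job is handed in when it is done.

Besides the shell and the picture viewer there is one more tool, called after ">>>" as name(argument=value, ...), one argument or row to a line, values as JSON. send_rows: Moves the arm, as the interface text tells. Its arguments: {"type":"object","properties":{"rot":{"type":"array"},"xyz":{"type":"array"},"fingers":{"type":"array"},"newtons":{"type":"number"}},"required":["rot","xyz","fingers"]}

```bash
mkdir -p pics; ls; cat > h.py <<'E'
from station import *
import numpy as np, cv2
def snap(n,fn=None):
    p=grab_frame(n)
    if fn: cv2.imwrite('pics/'+fn,cv2.cvtColor(p['pixels'],cv2.COLOR_RGB2BGR))
    return p
def proj(p,X):
    c=np.atleast_2d(X)@np.array(p['R']).T+p['t']; u=c@np.array(p['mtx']).T
    return u[:,:2]/u[:,2:]
def ray(p,uv,z):
    R=np.array(p['R']);o=-R.T@p['t'];d=R.T@np.linalg.inv(p['mtx'])@[*uv,1]
    return o+d*(z-o[2])/d[2]
E
python3 - <<'E'
from h import *
print(get_obs(),tip_extent)
for n in('top','side'):
    p=snap(n,n+'0.png'); print(n,p['t'],np.array(p['R']).round(3).tolist(), -np.array(p['R']).T@p['t'])
    for k in('rotator','shaft_end','guide_hole','flat_face','collar','collar_screw','tape_roll','jar','screwdriver','tin'):
        print(k,[(np.round(d['centre'],4).tolist(),round(d['conf'],2)) for d in spot_point(k,p)[:2]])
E
```

```text
pics
{'t': 0.0, 'joint_positions': array([-1.37088797,  0.46944841, -0.04860956,  1.53370617,  0.02412488,
        1.14100186, -0.08229012]), 'dq': array([ 8.78527541e-04,  3.07769769e-04,  7.19497535e-04, -2.30200170e-04,
       -6.16893755e-04, -3.09927556e-05,  2.02732792e-04]), 'effort': array([-6.79206732e-04, -5.07946301e+01, -8.11531045e-02, -2.36163551e+01,
       -6.15046872e-02,  3.76777165e-02,  1.65957767e-04]), 'tcp_pos': array([0.15295625, 0.65683814, 0.23248959]), 'orientation': array([-6.83343529e-05,  1.14122332e-01,  9.93466213e-01, -9.86189482e-04]), 'contact_force': array([-0.27660004, -0.28154733, -0.43272892]), 'wrist_torque': array([ 0.02882856, -0.01122988, -0.01997107]), 'grip_force': 0.0, 'gripper_width': 0.9981692649849729} 0.011
top [0.0684063 0.5990282 1.554225 ] [[0.007, -1.0, -0.011], [-0.992, -0.006, -0.124], [0.124, 0.012, -0.992]] [0.40081926 0.0538708  1.61727283]
rotator [([0.5619, 0.2617, 0.0001], 0.81), ([0.5517, 0.2602, 0.1264], 0.45)]
shaft_end [([0.5529, 0.2613, 0.127], 0.62)]
guide_hole [([0.4595, 0.2507, 0.1173], 0.77)]
flat_face [([0.56, 0.
[... 342 characters left out ...]
037], 0.59)]
side [0.58065191 0.10466389 1.24866133] [[-0.982, -0.188, -0.023], [-0.1, 0.621, -0.777], [0.161, -0.761, -0.628]] [0.38003678 0.99440922 0.87976624]
rotator [([0.4544, 0.4729, 0.0023], 0.7), ([0.5576, 0.2694, 0.001], 0.66)]
shaft_end [([0.556, 0.2653, 0.122], 0.71)]
guide_hole [([0.454, 0.2494, 0.1213], 0.73)]
flat_face [([0.5554, 0.262, 0.1059], 0.63)]
collar [([0.4543, -0.0701, 0.0043], 0.6)]
collar_screw [([0.5574, 0.4535, -0.0059], 0.74), ([0.4384, -0.0619, 0.0092], 0.69)]
tape_roll [([0.4505, 0.4734, -0.0008], 0.77)]
jar [([0.7568, 0.2232, -0.0006], 0.93)]
screwdriver [([0.4419, -0.3614, 0.0037], 0.4)]
tin [([0.5565, 0.456, -0.0017], 0.72), ([0.4528, 0.475, -0.002], 0.21)]
```

```bash
python3 - <<'E'
from h import *
t=cv2.imread('pics/top0.png');s=cv2.imread('pics/side0.png')
P={}
import station
pt=grab_frame('top');ps=grab_frame('side')
o=[]
for im,p in((t,pt),(s,ps)):
    for X in([.53,.262,.1],[.45,-.066,.008]):
        u,v=proj(p,X)[0].astype(int);w=50;h=37
        u=np.clip(u,w,640-w);v=np.clip(v,h,400-h)
        print(u-w,v-h); o.append(cv2.resize(im[v-h:v+h,u-w:u+w],(400,296),interpolation=cv2.INTER_CUBIC))
cv2.imwrite('pics/c0.png',np.vstack([np.hstack(o[:2]),np.hstack(o[2:])]))
E
```

```text
222 178
315 203
264 215
306 168
```

View pics/side0.png

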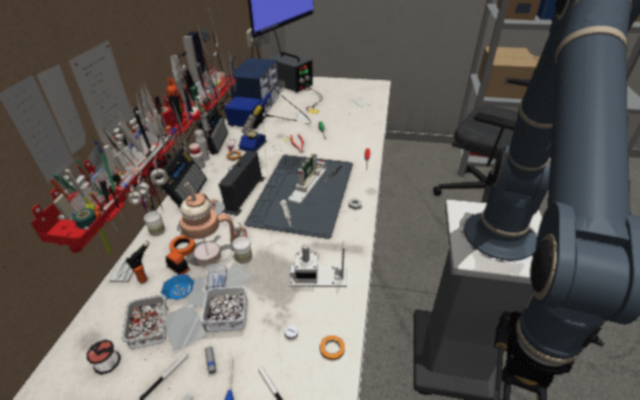

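View pics/c0.png

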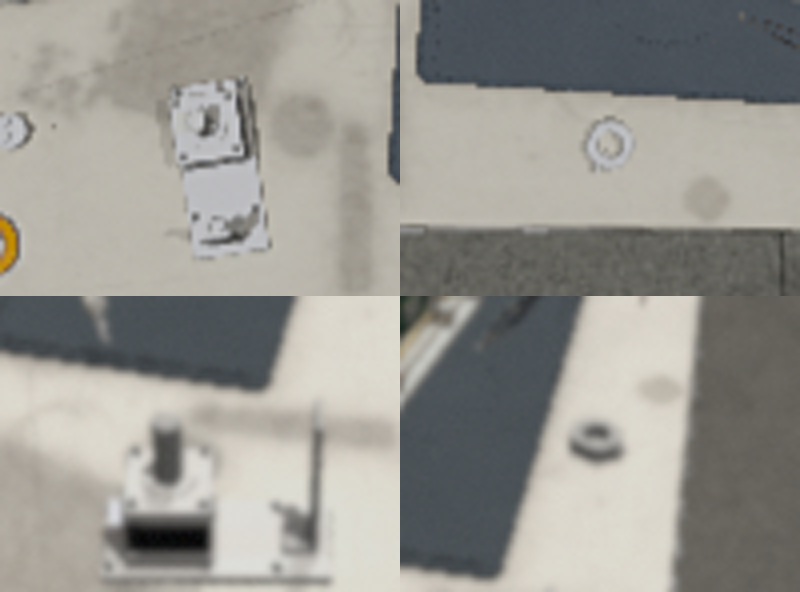

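```bash
python3 - <<'E'
from h import *
for n in('top','side'):
    A={}
    for i in range(8):
        p=grab_frame(n)
        for k in('rotator','shaft_end','guide_hole','flat_face','collar','collar_screw'):
            for d in spot_point(k,p):
                c=np.array(d['centre'])
                ref=np.array([.455,-.068,0]) if 'coll' in k else np.array([.53,.262,.1])
                if np.linalg.norm((c-ref)[:2])<.09 and abs(c[2]-{'rotator':0,'shaft_end':.125,'guide_hole':.117,'flat_face':.105,'collar':0,'collar_screw':.008}[k])<.02: A.setdefault(k,[]).append(c);break
    print(n)
    for k,v in A.items(): print(k,len(v),np.mean(v,0).round(4),np.std(v,0).round(4))
o=[]
for n,X,w in(('top',[.535,.262,.1],32),('top',[.453,-.07,.008],20),('side',[.535,.262,.1],40),('side',[.453,-.07,.008],20)):
    p=grab_frame(n);u,v=proj(p,X)[0].astype(int);h=w*3//4
    print(u-w,v-h,400/(2*w));im=p['pixels'][v-h:v+h,u-w:u+w,::-1]
    o.append(cv2.resize(np.ascontiguousarray(im),(400,300),interpolation=cv2.INTER_NEAREST))
cv2.imwrite('pics/c1.png',np.vstack([np.hstack(o[:2]),np.hstack(o[2:])]))
E
```

```text
top
rotator 8 [ 0.56    0.2639 -0.0008] [0.0007 0.0011 0.0015]
guide_hole 7 [0.4601 0.251  0.118 ] [0.0014 0.001  0.0015]
flat_face 7 [0.5589 0.2599 0.1007] [0.0016 0.0012 0.0016]
collar 8 [ 0.457  -0.0691 -0.0015] [0.0014 0.0015 0.0015]
collar_screw 7 [ 0.4351 -0.0585  0.0082] [0.0011 0.0018 0.0018]
shaft_end 7 [0.5549 0.2621 0.1281] [0.0015 0.0011 0.0012]
side
rotator 8 [0.5555 0.27   0.0021] [0.0012 0.0009 0.0005]
shaft_end 8 [0.5564 0.2645 0.1251] [0.0014 0.0018 0.0013]
guide_hole 8 [0.4568 0.2494 0.1199] [0.001 0.001 0.001]
flat_face 7 [0.555  0.2637 0.1035] [0.002  0.0021 0.0013]
collar 7 [ 0.4565 -0.0709  0.0035] [0.0014 0.001  0.0009]
collar_screw 8 [ 0.4373 -0.0641  0.0101] [0.0012 0.001  0.002 ]
240 190 6.25
346 224 10.0
273 222 5.0
335 189 10.0
```

View pics/c1.png

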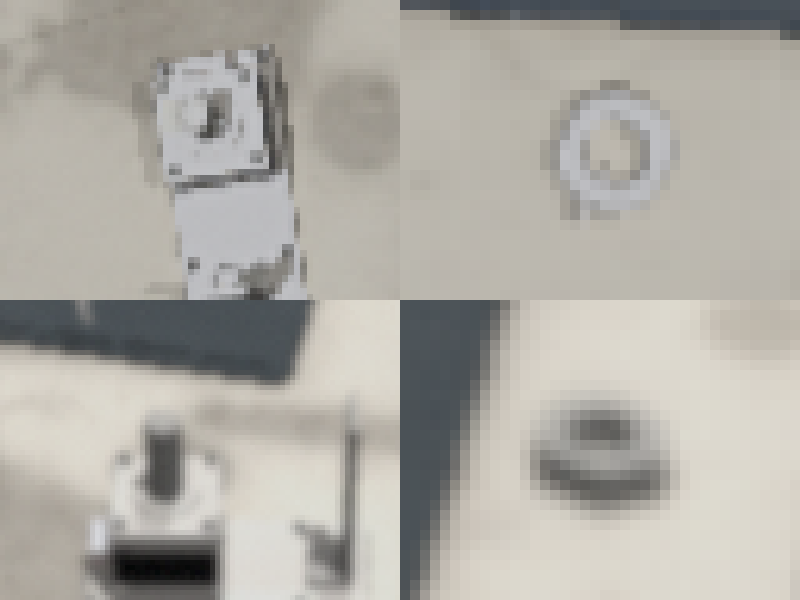

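>>> send_rows(
  rot=[
    [0,0,0.03],
    [0,0,0.06],
    [0,0,0.09],
    [0,0,0.12],
    [0,0,0.15],
    [0,0,0.18],
    [0,0,0.21],
    [0,0,0.24],
    [0,0,0.27],
    [0,0,0.29],
    [0,0,0.29],
  ],
  xyz=[
    [40,-40,0],
    [80,-80,0],
    [120,-120,0],
    [160,-160,0],
    [200,-200,0],
    [240,-240,0],
    [280,-280,0],
    [320,-320,-10],
    [360,-360,-20],
    [403,-394,-34],
    [403,-394,-34],
  ],
  fingers=[1,1,1,1,1,1,1,1,1,1,1],
  newtons=4,
)

```text
t: 8.38
tcp_pos: [0.5592, 0.2578, 0.1984]
orientation: [0.0, -0.026, 1.0, -0.002]
contact_force: [-0.6, -0.7, 0.5]
gripper_width: 0.999
grip_force: 0.0
```

>>> send_rows(
  rot=[
    [0,0,0],
    [0,0,0],
    [0,0,0],
    [0,0,0],
    [0,0,0],
    [0,0,0],
    [0,0,0],
  ],
  xyz=[
    [0,0,-50],
    [0,0,-99],
    [0,0,-99],
    [0,0,-99],
    [0,0,-99],
    [0,0,-99],
    [0,0,-99],
  ],
  fingers=[0.6,0.4,0.1,0.1,0.1,0.1,0.1],
  newtons=4,
)

```text
t: 9.25
tcp_pos: [0.5564, 0.2637, 0.1015]
orientation: [0.001, -0.031, 1.0, 0.0]
contact_force: [-0.0, -0.2, -0.5]
gripper_width: 0.288
grip_force: 0.0
```

```bash
python3 - <<'E'
from h import *
o=get_obs();print(o['t'],o['tcp_pos'],o['orientation'],o['contact_force'],o['wrist_torque'],o['gripper_width'],o['grip_force'],o['joint_positions'])
E
```

```text
9.25 [0.55640269 0.26365613 0.10147407] [ 6.16706609e-04 -3.05869173e-02  9.99531842e-01  3.96296429e-04] [-0.04206293 -0.21246127 -0.54254057] [0.02829351 0.00226481 0.02285081] 0.28782612053289225 0.0 [-0.56558654  0.50973573  0.07390032  1.80864764 -0.04933391  0.82351985
  1.16441818]
```

>>> send_rows(
  rot=[
    [0,0,0],
    [0,0,0],
  ],
  xyz=[
    [0,0,0],
    [0,0,0],
  ],
  fingers=[0.1,0.1],
)

```text
t: 9.5
tcp_pos: [0.5562, 0.2665, 0.1013]
orientation: [0.001, -0.031, 1.0, 0.002]
contact_force: [0.3, 5.8, 1.5]
gripper_width: 0.195
grip_force: 4.0
```

>>> send_rows(
  rot=[
    [0,0,0],
    [0,0,0],
  ],
  xyz=[
    [0,0,0],
    [0,0,0],
  ],
  fingers=[0.1,0.1],
)

```text
t: 9.75
tcp_pos: [0.5562, 0.2665, 0.1013]
orientation: [0.001, -0.031, 1.0, 0.002]
contact_force: [0.1, 5.7, 1.7]
gripper_width: 0.195
grip_force: 4.0
```

>>> send_rows(
  rot=[
    [0,0,0],
    [0,0,0.12],
    [0,0,0.12],
    [0,0,0.12],
  ],
  xyz=[
    [0,3,0],
    [0,3,0],
    [0,3,0],
    [0,3,0],
  ],
  fingers=[0.1,0.1,0.1,0.1],
)

```text
t: 10.25
tcp_pos: [0.5564, 0.2664, 0.101]
orientation: [0.0, -0.09, 0.996, 0.0]
contact_force: [-0.9, 1.6, 4.0]
gripper_width: 0.197
grip_force: 4.0
```

>>> send_rows(
  rot=[
    [0,0,0],
    [0,0,0],
    [0,0,0],
  ],
  xyz=[
    [0,0,0],
    [0,0,0],
    [0,0,0],
  ],
  fingers=[0.1,0.1,0.1],
  newtons=25,
)

```text
t: 10.62
tcp_pos: [0.5563, 0.2664, 0.101]
orientation: [0.0, -0.09, 0.996, 0.0]
contact_force: [-0.9, 1.1, 5.9]
gripper_width: 0.189
grip_force: 25.0
```

>>> send_rows(
  rot=[
    [0,0,-0.16],
    [0,0,-0.32],
    [0,0,-0.48],
    [0,0,-0.64],
    [0,0,-0.8],
    [0,0,-0.96],
    [0,0,-1.12],
    [0,0,-1.28],
    [0,0,-1.44],
    [0,0,-1.61],
    [0,0,-1.61],
    [0,0,-1.61],
  ],
  xyz=[
    [0.3,0,0],
    [0.6,0,0],
    [0.9,-0.1,0],
    [1.2,-0.2,0],
    [1.5,-0.3,0],
    [1.7,-0.6,0],
    [1.9,-0.9,0],
    [2.1,-1.2,0],
    [2.2,-1.5,0],
    [2.3,-1.7,0],
    [2.3,-1.7,0],
    [2.3,-1.7,0],
  ],
  fingers=[0.1,0.1,0.1,0.1,0.1,0.1,0.1,0.1,0.1,0.1,0.1,0.1],
)

```text
t: 12.12
tcp_pos: [0.5584, 0.2658, 0.101]
orientation: [-0.0, 0.655, 0.756, 0.001]
contact_force: [-1.4, 2.8, 5.0]
gripper_width: 0.191
grip_force: 25.0
```

```bash
python3 - <<'E'
from h import *
o=get_obs();print(o['t'],o['tcp_pos'],o['orientation'],o['contact_force'],o['wrist_torque'],o['gripper_width'],o['grip_force'],o['joint_positions'])
A=[]
p=snap('side')
u,v=proj(p,[.535,.262,.1])[0].astype(int);w=40;h=30
cv2.imwrite('pics/s1.png',cv2.resize(np.ascontiguousarray(p['pixels'][v-h:v+h,u-w:u+w,::-1]),(560,420),interpolation=cv2.INTER_CUBIC))
E
```

```text
12.125 [0.55839864 0.26582558 0.10099946] [-2.10199611e-04  6.55002748e-01  7.55626193e-01  6.42677983e-04] [-1.44610879  2.84888125  5.03286452] [ 0.49601522  0.23528709 -0.09457848] 0.19102451301207934 25.000252378958976 [-0.84139246  0.54776681  0.45483603  1.81894126 -0.31210541  0.84493968
 -0.09274007]
```

View pics/s1.png

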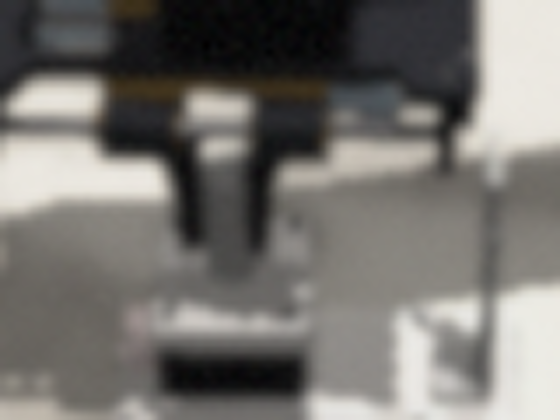

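>>> send_rows(
  rot=[
    [0,0,0],
    [0,0,0],
  ],
  xyz=[
    [0,0,0],
    [0,0,0],
  ],
  fingers=[0.1,0.1],
  newtons=50,
)

```text
t: 12.42
tcp_pos: [0.5584, 0.2658, 0.101]
orientation: [-0.0, 0.655, 0.756, 0.001]
contact_force: [-0.5, 3.2, 4.7]
gripper_width: 0.185
grip_force: 50.0
```

>>> send_rows(
  rot=[
    [0,0,0],
    [0,0,0],
  ],
  xyz=[
    [0,0,0],
    [0,0,0],
  ],
  fingers=[0.1,0.1],
  newtons=6,
)

```text
t: 12.68
tcp_pos: [0.5584, 0.2656, 0.1009]
orientation: [-0.0, 0.655, 0.756, 0.001]
contact_force: [-0.4, 3.3, 4.5]
gripper_width: 0.194
grip_force: 6.0
```

>>> send_rows(
  rot=[
    [0,0,0],
    [0,0,0.12],
    [0,0,0.12],
    [0,0,0.12],
    [0,0,0.12],
    [0,0,0.12],
  ],
  xyz=[
    [0,0,0],
    [0,0,0],
    [0,0,0],
    [0,0,0],
    [0,0,0],
    [0,0,0],
  ],
  fingers=[0.28,0.28,0.28,0.1,0.1,0.1],
  newtons=4,
)

```text
t: 13.42
tcp_pos: [0.5584, 0.2641, 0.1002]
orientation: [0.0, 0.609, 0.793, -0.0]
contact_force: [1.3, -2.1, -2.8]
gripper_width: 0.201
grip_force: 4.0
```

>>> send_rows(
  rot=[
    [0,0,0],
    [0,0,0],
    [0,0,-0.18],
    [0,0,-0.24],
    [0,0,-0.24],
    [0,0,-0.24],
    [0,0,-0.24],
  ],
  xyz=[
    [0,0,0],
    [0,0,0],
    [0,0,0],
    [0,0,0],
    [0,0,0],
    [0,0,0],
    [0,0,0],
  ],
  fingers=[0.28,0.28,0.28,0.28,0.1,0.1,0.1],
  newtons=4,
)

```text
t: 14.3
tcp_pos: [0.5588, 0.2651, 0.1008]
orientation: [0.0, 0.699, 0.715, 0.001]
contact_force: [2.1, 1.4, -1.3]
gripper_width: 0.19
grip_force: 4.0
```

>>> send_rows(
  rot=[
    [0,0,0],
    [0,0,0],
    [0,0,-0.12],
    [0,0,-0.12],
    [0,0,-0.12],
    [0,0,-0.12],
    [0,0,-0.12],
  ],
  xyz=[
    [0,0,0],
    [0,0,0],
    [0,0,0],
    [0,0,0],
    [0,0,0],
    [0,0,0],
    [0,0,0],
  ],
  fingers=[0.28,0.28,0.28,0.28,0.1,0.1,0.1],
  newtons=4,
)

```text
t: 15.18
tcp_pos: [0.5589, 0.2646, 0.1006]
orientation: [0.0, 0.741, 0.672, 0.0]
contact_force: [1.8, -0.4, -1.0]
gripper_width: 0.184
grip_force: 4.0
```

>>> send_rows(
  rot=[
    [0,0,0],
    [0,0,0],
    [0,0,0.08],
    [0,0,0.16],
    [0,0,0.235],
    [0,0,0.235],
    [0,0,0.235],
    [0,0,0.235],
  ],
  xyz=[
    [0,0,0],
    [0,0,0],
    [0,0,0],
    [0,0,0],
    [0,0,0],
    [0,0,0],
    [0,0,0],
    [0,0,0],
  ],
  fingers=[0.1,0.1,0.1,0.1,0.1,0.1,0.1,0.1],
  newtons=25,
)

```text
t: 16.18
tcp_pos: [0.5589, 0.2651, 0.1007]
orientation: [0.0, 0.657, 0.754, 0.001]
contact_force: [6.2, 0.9, -3.3]
gripper_width: 0.175
grip_force: 24.9
```

```bash
python3 - <<'E'
from h import *
o=get_obs();print(o['t'],o['tcp_pos'],o['orientation'],o['contact_force'],o['wrist_torque'],o['gripper_width'],o['grip_force'],o['joint_positions'])
E
```

```text
16.175 [0.55891425 0.26507043 0.10066799] [4.05346384e-04 6.57217297e-01 7.53700755e-01 6.56865096e-04] [ 6.24155243  0.85499625 -3.26599439] [ 0.27427578 -1.0036408   0.06026602] 0.17545737885584267 24.922767988368832 [-0.84131322  0.54840385  0.45604585  1.81925086 -0.31204794  0.84374113
 -0.09746456]
```

```bash
python3 - <<'E'
from h import *
for n in('top','side'):
    p=grab_frame(n)
    for d in cut_out('collar',p)[:2]:
        m=d['mask'];ys,xs=np.nonzero(m);print(n,d['conf'],len(xs),xs.mean(),ys.mean(),xs.min(),xs.max(),ys.min(),ys.max())
        print([ray(p,(xs.mean(),ys.mean()),z).round(4) for z in(.008,.016)])
    if n=='top':print('ring',ray(p,(367.1,238.5),.016).round(4),'screw',ray(p,(346+17.5-.5,224+20.6-.5),.008).round(4))
    # model silhouette for hypothesised centres
    th=np.linspace(0,6.28,60)
    for c in([.457,-.0691],[.4568,-.0751],[.457,-.072]):
        q=proj(p,np.vstack([np.c_[c[0]+.022*np.cos(th),c[1]+.022*np.sin(th),0*th+z] for z in(0,.016)]))
        print(n,c,q.min(0).round(1),q.max(0).round(1))
E
```

```text
ring [ 0.4568 -0.0723  0.016 ] screw [ 0.4367 -0.058   0.008 ]
top [0.457, -0.0691] [359.9 232.4] [372.3 244.6]
top [0.4568, -0.0751] [361.5 232.4] [373.9 244.7]
top [0.457, -0.072] [360.7 232.4] [373.1 244.6]
side 0.43 117 354.2649572649573 203.35897435897436 348 360 198 208
[array([ 0.4574, -0.0759,  0.008 ]), array([ 0.4567, -0.0661,  0.016 ])]
side [0.457, -0.0691] [347.6 198.8] [360.8 210.6]
side [0.4568, -0.0751] [347.9 197.7] [361.  209.5]
side [0.457, -0.072] [347.7 198.3] [360.9 210. ]
```

>>> send_rows(
  rot=[
    [0,0,0],
    [0,0,0],
    [0,0,0],
    [0,0,0],
    [0,0,0.1],
    [0,0,0.25],
    [0,0,0.4],
    [0,0,0.55],
    [0,0,0.7],
    [0,0,0.85],
    [0,0,0.95],
    [0,0,0.95],
  ],
  xyz=[
    [0,0,0],
    [0,0,0],
    [0,0,50],
    [0,0,90],
    [-15,-50,90],
    [-30,-100,90],
    [-45,-150,90],
    [-60,-200,90],
    [-75,-250,90],
    [-90,-300,50],
    [-101,-336,0],
    [-101,-336,-20],
  ],
  fingers=[0.8,0.8,0.8,0.8,0.8,0.8,0.8,0.8,0.8,0.8,0.8,0.8],
  newtons=4,
)

```text
t: 17.88
tcp_pos: [0.4537, -0.0741, 0.0787]
orientation: [-0.003, 0.242, 0.97, -0.001]
contact_force: [0.7, 1.0, -0.3]
gripper_width: 0.8
grip_force: 0.0
```

```bash
python3 - <<'E'
from h import *
o=get_obs();print(o['t'],o['tcp_pos'],o['orientation'],o['contact_force'],o['gripper_width'],o['joint_positions'])
E
```

```text
17.875 [ 0.45370673 -0.07411163  0.07872994] [-2.63047117e-03  2.42321647e-01  9.70192144e-01 -7.09821029e-04] [ 0.73100115  0.97214256 -0.28421643] 0.799655823869818 [-0.26898946  0.35846683  0.41069889  2.19133391 -0.23605238  0.63823976
  1.39108292]
```

>>> send_rows(
  rot=[
    [0,0,0],
    [0,0,0],
    [0,0,0],
    [0,0,0],
    [0,0,0],
    [0,0,0],
    [0,0,0],
    [0,0,0],
  ],
  xyz=[
    [0,0,0],
    [0,0,-40],
    [0,0,-68],
    [0,0,-68],
    [0,0,-68],
    [0,0,-68],
    [0,0,-68],
    [0,0,-68],
  ],
  fingers=[0.8,0.8,0.8,0.6,0.4,0.4,0.4,0.4],
  newtons=4,
)

```text
t: 18.88
tcp_pos: [0.4576, -0.0711, 0.0131]
orientation: [0.0, 0.239, 0.971, 0.0]
contact_force: [-1.4, -0.3, 5.1]
gripper_width: 0.458
grip_force: 4.0
```

```bash
python3 - <<'E'
from h import *
o=get_obs();print(o['t'],o['tcp_pos'],o['orientation'],o['contact_force'],o['gripper_width'],o['grip_force'])
p=snap('top');u,v=proj(p,[.457,-.072,.01])[0].astype(int);w=32;h=24
a=cv2.resize(np.ascontiguousarray(p['pixels'][v-h:v+h,u-w:u+w,::-1]),(400,300),interpolation=cv2.INTER_CUBIC)
p=snap('side');u,v=proj(p,[.457,-.072,.01])[0].astype(int)
b=cv2.resize(np.ascontiguousarray(p['pixels'][v-h:v+h,u-w:u+w,::-1]),(400,300),interpolation=cv2.INTER_CUBIC)
cv2.imwrite('pics/c2.png',np.hstack([a,b]))
E
```

```text
18.875 [ 0.45757222 -0.07107235  0.01309025] [2.09332399e-04 2.39408430e-01 9.70918883e-01 2.87735369e-04] [-1.35984245 -0.25214243  5.06570606] 0.4584244928234061 4.0002784043508655
```

View pics/c2.png

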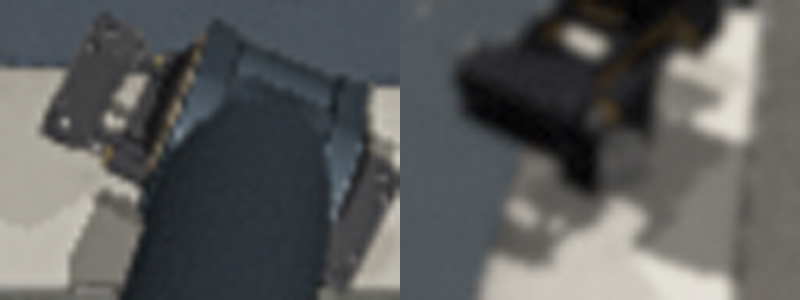

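>>> send_rows(
  rot=[
    [0,0,0],
    [0,0,0],
    [0,0,0],
    [0,0,0],
    [0,0,-0.18],
    [0,0,-0.36],
    [0,0,-0.54],
    [0,0,-0.72],
    [0,0,-0.9],
    [0,0,-1.08],
    [0,0,-1.26],
    [0,0,-1.44],
  ],
  xyz=[
    [0,0,0],
    [0,0,0],
    [0,0,0],
    [0,0,0],
    [0,0,0],
    [0,0,0],
    [0,0,0],
    [0,0,0],
    [0,0,0],
    [0,0,0],
    [0,0,0],
    [0,0,0],
  ],
  fingers=[0.85,0.85,0.85,0.85,0.85,0.85,0.85,0.85,0.85,0.8,0.75,0.7],
  newtons=4,
)

```text
t: 20.48
tcp_pos: [0.4573, -0.0712, 0.0125]
orientation: [-0.0, 0.822, 0.57, 0.0]
contact_force: [-0.3, -0.5, -0.3]
gripper_width: 0.724
grip_force: 0.0
```

>>> send_rows(
  rot=[
    [0,0,-0.13],
    [0,0,-0.13],
    [0,0,-0.13],
    [0,0,-0.13],
    [0,0,-0.13],
  ],
  xyz=[
    [0,0,0],
    [0,0,0],
    [0,0,0],
    [0,0,0],
    [0,0,0],
  ],
  fingers=[0.5,0.5,0.5,0.5,0.5],
)

```text
t: 21.1
tcp_pos: [0.4573, -0.0713, 0.0126]
orientation: [-0.0, 0.856, 0.518, 0.0]
contact_force: [-0.1, -0.7, -1.5]
gripper_width: 0.568
grip_force: 4.0
```

>>> send_rows(
  rot=[
    [0,0,0],
    [0,0,0],
    [0,0,0],
    [0,0,0.17],
    [0,0,0.35],
    [0,0,0.53],
    [0,0,0.71],
    [0,0,0.89],
    [0,0,1.07],
    [0,0,1.25],
    [0,0,1.42],
    [0,0,1.57],
  ],
  xyz=[
    [0,0,0],
    [0,0,0],
    [2.4,-1.3,0],
    [2.4,-1.3,0],
    [2.4,-1.3,0],
    [2.4,-1.3,0],
    [2.4,-1.3,0],
    [2.4,-1.3,0],
    [2.4,-1.3,0],
    [2.4,-1.3,0],
    [2.4,-1.3,0],
    [2.4,-1.3,0],
  ],
  fingers=[0.85,0.85,0.85,0.85,0.85,0.85,0.85,0.85,0.85,0.8,0.7,0.6],
  newtons=4,
)

```text
t: 22.6
tcp_pos: [0.46, -0.0728, 0.0126]
orientation: [0.0, 0.237, 0.971, -0.0]
contact_force: [-0.5, 0.3, -0.2]
gripper_width: 0.666
grip_force: 0.0
```

>>> send_rows(
  rot=[
    [0,0,0],
    [0,0,0],
    [0,0,0],
    [0,0,0],
    [0,0,0],
  ],
  xyz=[
    [0,0,0],
    [0,0,0],
    [0,0,0],
    [0,0,0],
    [0,0,0],
  ],
  fingers=[0.4,0.4,0.4,0.4,0.4],
)

```text
t: 23.22
tcp_pos: [0.4598, -0.0726, 0.0126]
orientation: [0.0, 0.24, 0.971, -0.0]
contact_force: [0.6, -0.4, 0.1]
gripper_width: 0.463
grip_force: 4.0
```

>>> send_rows(
  rot=[
    [0,0,0],
    [0,0,0],
  ],
  xyz=[
    [0,0,0],
    [0,0,0],
  ],
  fingers=[0.4,0.4],
  newtons=20,
)

```text
t: 23.48
tcp_pos: [0.4598, -0.0725, 0.0126]
orientation: [0.0, 0.24, 0.971, 0.0]
contact_force: [0.6, -0.8, 0.1]
gripper_width: 0.452
grip_force: 20.0
```

```bash
python3 - <<'E'
from h import *
o=get_obs();print(o['t'],o['tcp_pos'],o['orientation'],o['contact_force'],o['gripper_width'],o['grip_force'],o['joint_positions'])
E
```

```text
23.475 [ 0.45979272 -0.07253348  0.01255805] [1.24513072e-05 2.39542121e-01 9.70885972e-01 3.59644922e-05] [ 0.59799675 -0.82038347  0.11322979] 0.45150854272766183 19.993236918489856 [-0.20177274  0.48905453  0.33262802  2.21382685 -0.33546941  0.48494923
  1.48042685]
```

>>> send_rows(
  rot=[
    [0,0,0],
    [0,0,0],
    [0,0,0],
    [0,0,0],
    [0,0,0.1],
    [0,0,0.2],
    [0,0,0.3],
    [0,0,0.4],
    [0,0,0.5],
    [0,0,0.62],
    [0,0,0.62],
    [0,0,0.62],
  ],
  xyz=[
    [0,0,30],
    [0,0,75],
    [0,0,120],
    [0,0,165],
    [10,45,170],
    [25,95,170],
    [40,145,170],
    [55,195,170],
    [70,245,170],
    [85,295,170],
    [97,337.4,160],
    [97,337.4,150],
  ],
  fingers=[0.4,0.4,0.4,0.4,0.4,0.4,0.4,0.4,0.4,0.4,0.4,0.4],
  newtons=20,
)

```text
t: 24.98
tcp_pos: [0.5559, 0.2697, 0.1614]
orientation: [-0.001, -0.071, 0.997, 0.001]
contact_force: [-0.4, -0.9, -0.7]
gripper_width: 0.456
grip_force: 20.0
```

>>> send_rows(
  rot=[
    [0,0,0],
    [0,0,0],
    [0,0,0],
  ],
  xyz=[
    [0,0,-10],
    [0,0,-10],
    [0,0,-10],
  ],
  fingers=[0.4,0.4,0.4],
)

```text
t: 25.35
tcp_pos: [0.557, 0.2636, 0.1529]
orientation: [0.0, -0.067, 0.998, -0.0]
contact_force: [0.3, -0.3, -0.7]
gripper_width: 0.456
grip_force: 20.0
```

```bash
python3 - <<'E'
from h import *
o=get_obs();print(o['t'],o['tcp_pos'],o['orientation'],o['contact_force'],o['gripper_width'],o['grip_force'],o['joint_positions'])
w=40;h=30;L=[]
for n in('side','top'):
    p=snap(n)
    for k in('collar','collar_screw','flat_face'): print(n,k,[(np.round(d['centre'],4).tolist(),round(d['conf'],2)) for d in spot_point(k,p)[:1]])
    u,v=proj(p,[.54,.262,.12])[0].astype(int)
    L.append(cv2.resize(np.ascontiguousarray(p['pixels'][v-h:v+h,u-w:u+w,::-1]),(400,300),interpolation=cv2.INTER_CUBIC))
cv2.imwrite('pics/c3.png',np.hstack(L))
E
```

```text
25.35 [0.55698541 0.26364879 0.15292753] [ 1.22638165e-04 -6.71633573e-02  9.97741984e-01 -4.15309171e-05] [ 0.3492051  -0.29266568 -0.65435572] 0.4556900286560893 19.993329441140304 [-0.67849725  0.45474819  0.2261621   1.77417352 -0.12331121  0.92624047
  1.30488237]
side collar []
side collar_screw []
side flat_face [([0.5485, 0.2701, 0.1036], 0.47)]
top collar []
top collar_screw []
top flat_face []
```

View pics/c3.png

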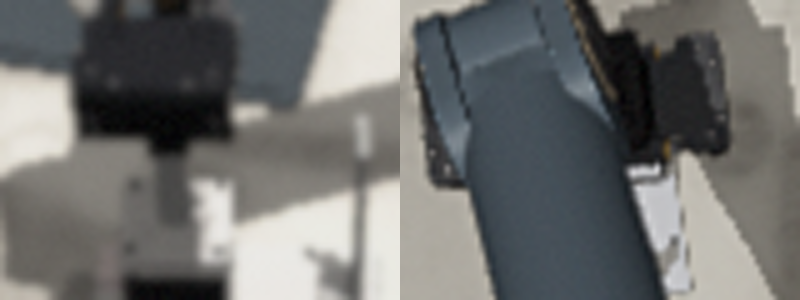

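>>> send_rows(
  rot=[
    [0,0,0.005],
    [0,0,0.005],
    [0,0,0.005],
    [0,0,0.005],
  ],
  xyz=[
    [0,1,-5],
    [0,1,-12],
    [0,1,-12],
    [0,1,-12],
  ],
  fingers=[0.4,0.4,0.4,0.4],
)

```text
t: 26.25
tcp_pos: [0.5568, 0.2658, 0.1404]
orientation: [-0.0, -0.071, 0.998, -0.0]
contact_force: [0.4, 0.1, -1.0]
gripper_width: 0.455
grip_force: 20.0
```

>>> send_rows(
  rot=[
    [0,0,0],
    [0,0,0],
    [0,0,0],
  ],
  xyz=[
    [0,0,-2],
    [0,0,-4],
    [0,0,-5],
  ],
  fingers=[0.4,0.4,0.4],
)

```text
t: 26.62
tcp_pos: [0.5567, 0.2658, 0.1354]
orientation: [-0.0, -0.071, 0.998, 0.0]
contact_force: [-0.9, 0.1, -0.1]
gripper_width: 0.461
grip_force: 20.0
```

>>> send_rows(
  rot=[
    [0,0,0],
    [0,0,0],
    [0,0,0],
    [0,0,0],
  ],
  xyz=[
    [0,-0.8,0],
    [0,-0.8,-2],
    [0,-0.8,-4],
    [0,-0.8,-4],
  ],
  fingers=[0.4,0.4,0.4,0.4],
)

```text
t: 27.12
tcp_pos: [0.5566, 0.265, 0.1313]
orientation: [-0.0, -0.071, 0.998, -0.0]
contact_force: [0.1, 1.5, -0.4]
gripper_width: 0.456
grip_force: 20.0
```

>>> send_rows(
  rot=[
    [0,0,0],
    [0,0,0],
    [0,0,0],
    [0,0,0],
    [0,0,0],
    [0,0,0],
  ],
  xyz=[
    [0,0,-2],
    [0,0,-4],
    [0,0,-6],
    [0,0,-8],
    [0,0,-9.7],
    [0,0,-9.7],
  ],
  fingers=[0.4,0.4,0.4,0.4,0.4,0.4],
)

```text
t: 27.88
tcp_pos: [0.5567, 0.265, 0.1217]
orientation: [-0.0, -0.071, 0.998, -0.0]
contact_force: [-0.9, 0.3, -0.4]
gripper_width: 0.453
grip_force: 20.0
```

```bash
python3 - <<'E'
from h import *
o=get_obs();print(o['t'],o['tcp_pos'],o['orientation'],o['contact_force'],o['wrist_torque'],o['gripper_width'],o['grip_force'])
p=snap('side');w=32;h=24
for k in('collar','collar_screw','shaft_end','guide_hole'): print(k,[(np.round(d['centre'],4).tolist(),round(d['conf'],2)) for d in spot_point(k,p)[:1]])
u,v=proj(p,[.54,.262,.12])[0].astype(int)
cv2.imwrite('pics/c4.png',cv2.resize(np.ascontiguousarray(p['pixels'][v-h:v+h,u-w:u+w,::-1]),(640,480),interpolation=cv2.INTER_CUBIC))
E
```

```text
27.875 [0.55666337 0.26497114 0.1216933 ] [-1.67652077e-04 -7.05335165e-02  9.97509395e-01 -4.73856380e-05] [-0.92777604  0.32274873 -0.42805045] [-0.04056213  0.03903321 -0.01006814] 0.4534193347829912 19.99330496123548
collar []
collar_screw [([0.4556, 0.472, 0.0001], 0.39)]
shaft_end [([0.5554, 0.2648, 0.1262], 0.55)]
guide_hole [([0.4579, 0.2482, 0.1185], 0.82)]
```

View pics/c4.png

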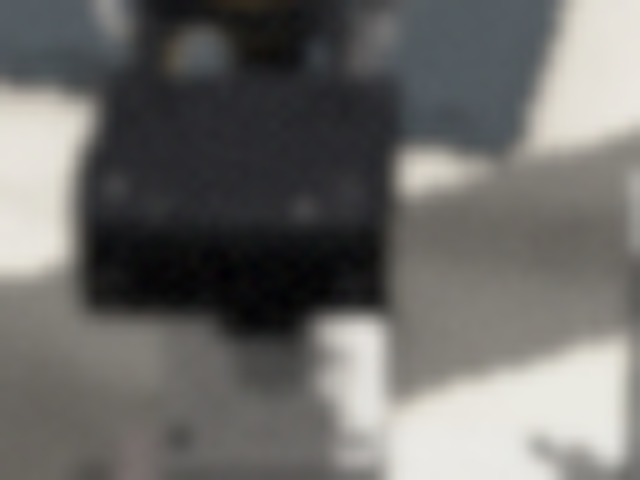

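```bash
python3 -c "
from station import *
print(close_job())"
```

```text
the job is handed in; nothing more can be done
None
```

I handed the job in with the collar over the shaft. It is held in the fingers at 20 N, nominally level and flush with the shaft's end, with the screw aimed at the guide hole. Outside force on the tool was about 1 N. The hand hid the collar from the camera, so this rests on arm position, grip width and force readings.

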